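# Set the bench tweezers to the scribed gap

### The job

Take the square tube offcut out from between the leaves of the bench tweezers and leave it in the open tray. Then squeeze the tweezers by their two grip pads until the gap between the tips matches the spacing of the two lines scribed on the gauge block under the tips, never letting the tips close on each other, and finish while holding that gap steady, so that the stop can be set. Leave the other things on the bench where they lie.

Things in the scene. Friction and masses are not known exactly. Their poses are not given: they have to be found in the camera images.
- stand: Fixed stand of the bench tweezers: grey base plate 200 x 100 x 12 mm with a clamp block at its rear, 62 high (bolt head to 66). Origin on the plate's underside below the hinges; +x runs along the tweezers to the tips, z up. The two sprung steel leaves splay from the clamp towards +x.
- tip_centre (a point): Point on the stand midway between the two tips: stand x = 190 mm, 50 mm above the bench. The leaves (190 long, 3 thick, 22 high, the last 50 mm 12 high) stand on edge, centre line 50 mm and top edge 61 mm above the bench; free, their inner faces are 16 mm apart at the hinges, 38 at the grip pads, 48 at the tips.
- leaf_left (a joint): Turn of the left (+y) leaf about its upright hinge at stand x = 0, y = +8 mm, in rad: 0 when free (splayed 0.084 rad outwards), growing as it closes, at most 0.12. Spring 15 N m per rad: 0.9 N at the grip pad per mm of pad travel. Tip moves 190 mm per rad, pad 130 mm per rad.
- leaf_right (a joint): the same for the right (-y) leaf, hinge at y = -8 mm; also grows as it closes
- tip_left (a point): inner face of the left leaf's tip, at its mid height; the tip gap is the distance between tip_left and tip_right
- tip_right (a point): inner face of the right leaf's tip
- pad_left (a point): Left grip pad: upright half-round rib, radius 5 mm, 26 high, on the outside of the left leaf 130 mm from the hinge (60 mm back from the tip). Origin on the rib's axis at mid height (50 mm above the bench), on the leaf's outer face. Free, the pads measure 54 mm over their outsides; the tip gap shrinks 1.46 mm per mm squeezed there.
- pad_right (a point): right grip pad, mirror image of the left
- gauge_close: Fixed aluminium gauge block 55 (x) x 70 (y) x 38 mm high with two dark lines along x scribed on its top, 16 mm apart, centre to centre. Origin under its centre. Stands either under the tips or as a spare further out; only the block under the tips counts.
- gauge_wide: the same, with its two lines 30 mm apart
- tube_mid (a point): Centre of the loose steel square tube offcut, 28 x 28 mm, 130 long, 0.15 to 0.29 kg. It starts standing on end on the stand's plate between the leaves, level with the grip pads, sides about parallel to the stand's axes, and keeps the leaves from closing. Its z axis is its length; its upper 80 mm stand above the leaves: grip it there.
- tray: fixed open sheet-metal tray 160 (x) x 170 (y) x 35 high, walls 4 mm, floor 4 to 5 mm thick; origin under its centre. Empty; on the left or right of the tweezers, the shut case on the other side.
- case: fixed shut grey case, 150 x 170 x 50 high with a low handle to 60 mm; bystander
- mallet: bystander: hammer lying on the bench (mm)
- wrench: bystander: open-ended wrench lying on the bench (mm)
- flat_bar: bystander: flat steel bar offcut, 160 x 30 x 6, lying (mm)
- angle_piece: bystander: short piece of steel angle, 70 long, 30 x 30 (mm)
- punch: bystander: round steel punch, 12 across, about 110 long, lying (mm)

How it is judged (in metres and radians):
On the way:
1. the tube offcut lies or stands in the tray, let go (x of tube_mid in the frame of tray between -0.08 and 0.08 m and y of tube_mid in the frame of tray between -0.085 and 0.085 m and z of tube_mid in the frame of tray between 0.005 and 0.085 m and contact force between the fingers and tube below 0.05 N and linear speed of tube below 0.03 m/s), for 0.2 s.
At the end, for the whole second after the job is handed in: Through the last second the fingers press on both grip pads (over 1.5 N each), the tip gap is within 3 mm of the line spacing of the gauge block under the tips (16 or 30 mm) and steady (leaves under 0.05 rad/s), and the tube offcut is in the tray, not touched by the fingers (x of tube_mid in the frame of tray between -0.08 and 0.08 m and y of tube_mid in the frame of tray between -0.085 and 0.085 m and z of tube_mid in the frame of tray between 0.005 and 0.085 m and contact force between the fingers and tube below 0.05 N and ((horizontal distance between gauge_close and tip_centre below 0.06 m and distance between tip_left and tip_right between 0.013 and 0.019 m) or (horizontal distance between gauge_wide and tip_centre below 0.06 m and distance between tip_left and tip_right between 0.027 and 0.033 m)) and contact force between the fingers and leaf_left_c2 above 1.5 N and contact force between the fingers and leaf_right_c2 above 1.5 N and velocity of joint leaf_left between -0.05 and 0.05 rad/s and velocity of joint leaf_right between -0.05 and 0.05 rad/s); the arm keeps its last pose, push and grip.
It fails at once if the tips close on each other (gap under 3 mm) (distance between tip_left and tip_right below 0.003 m).
It fails at once if a bystander is shifted by more than 40 mm (distance of any of mallet, wrench, flat_bar, angle_piece, punch from where it was at the start of the episode above 0.04 m).
It also fails if it takes over 54 s, if anything falls off the work surface, if the arm or the gripper's body presses on something with over 40 N, if the wrist force passes 120 N, or if a joint passes its speed limit or range.

### The arm

A 6-joint arm with a two-finger parallel gripper is mounted at the origin on the work surface. World frame = base frame: x ahead of the robot, y to its left, z up, the work surface at z = 0. Lengths are in mm, angles in degrees, forces in N, time in s.
With the tool pointing down it reaches from about 350 to 975 mm from the base axis. Payload 17.4 kg.
Tool frame: the origin (TCP) lies at the very end of the fingers, on their centre line; the grasp point (between the pads) lies 19 mm behind it (bot.grasp_offset is the distance from the TCP to the grasp point, in mm); z points along the fingers, y is the line along which they close (so a half turn about z gives the same grasp; the last joint's range is limited). The gripper opens to 85 mm and grips with 20 to 120 N. Pads are 22 mm wide; open, the fingers measure 114 mm over their backs; the gripper's body (76 mm by 85 mm) begins 54 mm behind the grasp point. The pads swing forward as they close: fully open they stand 13 mm farther back than shut.
Start: joints at [70.944, 6.646, 82.598, -0, 90.757, -2.166], TCP at [196.128, 645.884, 231.303] pointing down, gripper open.
Joint ranges: [-162.19, 162.19], [-47.58, 125.68], [4.15, 143.07], [-65.23, 245.23], [0.69, 171.88], [-170.13, 170.13]. Speed limits (degrees/s): [108.29, 108.29, 127.2, 180, 180, 180].

### API

Orientations are given as a 3x3 rotation matrix whose columns are the frame's x, y, z axes.
In Python, from workcell import bot, viewer, workorder gives the robot as it stands. The module is installed in compiled form; this text tells all that it offers.
- The arm moves only by the shell command python3 -m creep 'ROWS' [OPENING] [FORCE]. ROWS is text: rows parted by semicolons, each of 6 numbers parted by spaces: the shift along the tool's x, y, z in m, then the turn, a rotation vector about the tool's x, y, z in rad. In form: x y z rx ry rz; .... A call has 1 to 8 rows; each row is the pose to reach, as a shift and turn from the pose commanded when the call began, along the tool's axes at that moment; what a row does not reach only later rows make up. A row lasts 1/12 s, in which the tool goes at most 41.7 mm and 7.16 degrees, less where a joint would pass 70% of its speed; a pose out of reach is approached as far as the arm can. A call with a gripper value outside its range is refused whole. OPENING is the closure, from -1 (fully open) to 1 (shut), so that 0 is half open, set as the call begins (- or left out, the last holds). The fingers move at their own pace and stop on an object; FORCE is the grip in N (left out, the last holds). Time passes only in rows, so rows that repeat a pose let the fingers close. It gives the time, the measured TCP pose, the force, the opening and the grip force at its end, in the units of the state.
- bot.observe(): the state, without advancing time (a new reading comes with each control period).
- viewer.read_camera(name): name is "scene" or "top"; returns the picture (384x512x3 uint8, red, green, blue); there is no depth.
- viewer.camera_info(name): a dict with "intrinsics" (3x3 intrinsics, pixels), "rvec" (rotation vector, rad) and "tvec" (3), from world to camera coordinates, as OpenCV has them. Camera axes: x right, y down, z forward; pixel columns grow to the right and rows downward; lengths in mm; the calibration is good to about 2 mm. A picture is of the moment at which its call begins. camera_info takes no time and is no camera call.
- workorder.close_job(): hands the job in; it is judged then, once.
The state is a dict: "time_s": time; "joint_pos": joint angles; "dq": joint speeds; "tau": joint torques, N m; "eef_pos": TCP position; "ee_rot": TCP orientation; "contact_force": force on the tool from outside, world axes, zero at the start; "moment": the same for the moment, N m; "opening": opening from 0.0 (shut) to 1.0 (fully open); "grip_force": force on a finger pad.
Only numpy, scipy, OpenCV 4.12 (cv2) and the standard library are available. Lean on these libraries where they do the work, as an engineer would, in place of code of your own. Each camera call takes 0.05 s, during which the arm holds its last target. There are 200 camera calls.

## Working session

There is one attempt and no reset: what is moved stays moved. The work goes in short steps, Python scripts to look and compute and a shell command to move; the robot and the scene stay as the last step left them, time stands still between calls to the robot, and variables do not carry over. Pictures are saved under pics/ and viewed, at most 10 in all, crops included, and the job is handed in when it is done.

```bash
mkdir -p pics; cat > h.py <<'E'
import numpy as np, cv2
from workcell import bot, viewer
def cam(n):
    c=viewer.camera_info(n); R=cv2.Rodrigues(np.array(c["rvec"],float))[0]
    return np.array(c["intrinsics"],float),R,np.array(c["tvec"],float).ravel()
def ray(n,u,v,z):
    K,R,t=cam(n); d=R.T@np.linalg.solve(K,[u,v,1]); o=-R.T@t
    return o+d*(z-o[2])/d[2]
def proj(n,p):
    K,R,t=cam(n); q=K@(R@np.array(p,float)+t); return q[:2]/q[2]
E
python3 - <<'E'
from h import *
for n in("top","scene"):
    im=viewer.read_camera(n)[:,:,::-1]; cv2.imwrite(f"pics/{n}0.png",im)
    K,R,t=cam(n); print(n,-R.T@t,R[2],K[0,0])
a=cv2.imread("pics/top0.png");cv2.imwrite("pics/t0.png",cv2.resize(a,(800,600),interpolation=cv2.INTER_CUBIC))
a=cv2.imread("pics/scene0.png");cv2.imwrite("pics/s0.png",cv2.resize(a,(800,600),interpolation=cv2.INTER_CUBIC))
s=bot.observe();print(s)
E
```

```text
top [435.96309363  -7.56653194 979.5253675 ] [ 0.08398834  0.00650901 -0.99644548] 367.2900512521167
scene [ 965.61358572 -531.33328479 1016.02899184] [-0.36353211  0.45504445 -0.81288311] 389.8060498042614
{'time_s': 0.1, 'joint_pos': array([ 7.09426383e+01,  6.67101088e+00,  8.26321496e+01, -1.79723101e-03,
        9.07561598e+01, -2.16642718e+00]), 'dq': array([-0.02898177, -0.05851062, -0.20817412, -0.09180123, -0.05008061,
       -0.03259307]), 'tau': array([ 1.66612208e-03, -7.33660126e+01, -6.33788395e+01, -1.45357740e-05,
        5.21732087e-03,  3.88214551e-05]), 'eef_pos': array([196.09022805, 645.71036236, 230.63779319]), 'ee_rot': array([[-9.56859451e-01,  2.90551022e-01, -3.08405807e-04],
       [ 2.90551186e-01,  9.56858940e-01, -9.88830574e-04],
       [ 7.79511969e-06, -1.03577955e-03, -9.99999464e-01]]), 'contact_force': array([0.01341839, 0.44397285, 0.38186911]), 'moment': array([-0.03143641,  0.00919567, -0.00846302]), 'grip_force': 0.0, 'opening': 0.9978221946960907}
```

View pics/t0.png

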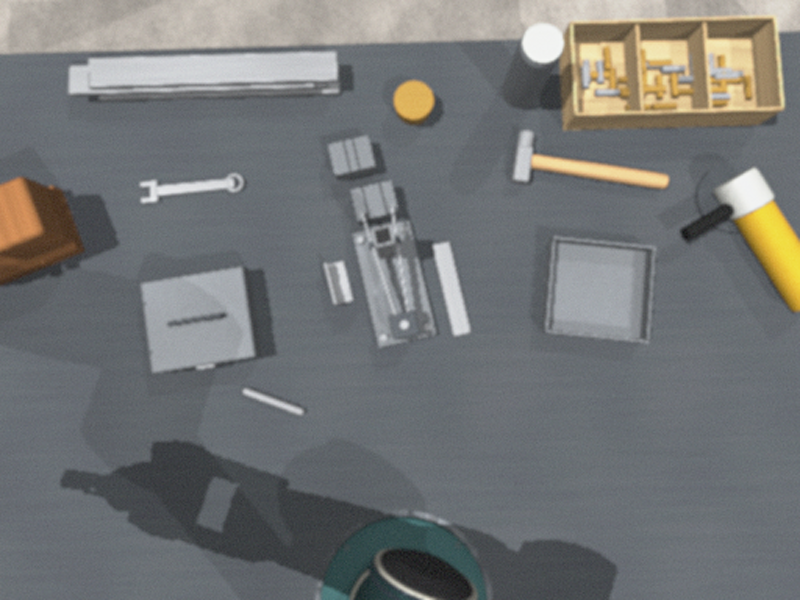

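View pics/s0.png

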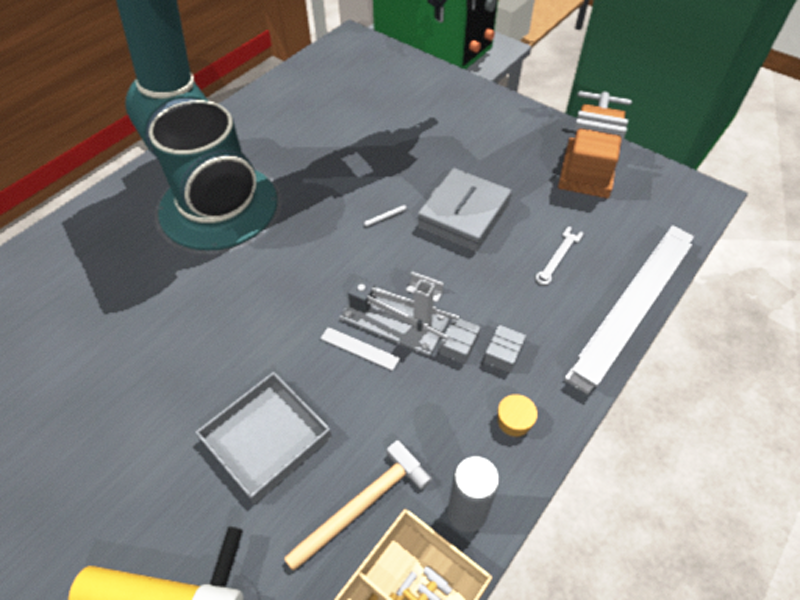

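The top view shows the tweezers with hinges near (403,323), tube top near (383,235), and the gauge block under the tips at (374,200). The tray is at (600,290) on the right, and the spare gauge at (352,155). I'll look closer at the tweezers.

```bash
python3 - <<'E'
from h import *
a=cv2.imread("pics/top0.png")[75:235,195:315]; b=cv2.imread("pics/scene0.png")[165:245,205:345]
A=cv2.resize(a,(420,560),interpolation=cv2.INTER_CUBIC)  #3.5x
B=cv2.resize(b,(378,216),interpolation=cv2.INTER_CUBIC)
C=np.zeros((560,800,3),np.uint8);C[:,:420]=A;C[:216,421:799]=B
cv2.imwrite("pics/c1.png",C)
E
```

```text
(no output)
```

View pics/c1.png

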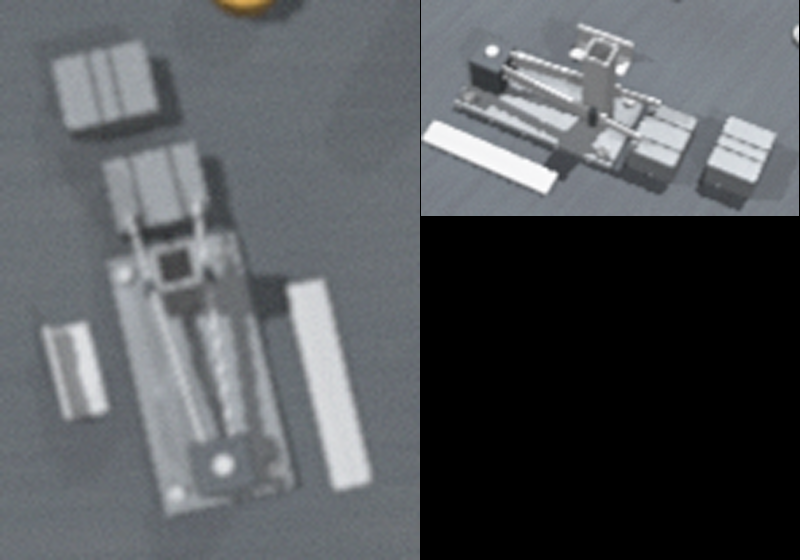

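The block under the tips has its lines at about x=133 and 175 in the crop, which is clearly the wider pair (the spare has 92 and 116). Tube top centre is at crop (176,265). Next I turn these into positions.

```bash
python3 - <<'E'
from h import *
P=lambda x,y,z:ray("top",x/3.5+195-.36,y/3.5+75-.36,z)
g=lambda n,*a:print(n,np.round(P(*a)[:2],1))
FL,RL,RR,FR=[P(*p,12)[:2] for p in((108,262),(165,515),(293,487),(237,232))]
print("corners",FL,RL,RR,FR,"len",np.linalg.norm(FL-RL),np.linalg.norm(FR-RR),"w",np.linalg.norm(FL-FR),np.linalg.norm(RL-RR))
d=(FL-RL)+(FR-RR); print("yaw",np.degrees(np.arctan2(d[1],d[0])),"centre",(FL+RL+RR+FR)/4)
g("bolt",222,463,66);g("tube",176,265,142);g("tipL",130,207,61);g("tipR",199,200,61)
l=[P(133,185,38),P(175,178,38),P(92,90,38),P(116,87,38)]
print("spacings",np.linalg.norm(l[0]-l[1]),np.linalg.norm(l[2]-l[3]))
# gauge block corners top
G=[P(*p,38)[:2] for p in((103,162),(193,142),(208,213),(118,235))];print("gauge",np.mean(G,0))
S=lambda x,y,z:ray("scene",(x-421)/2.7+205-.3,y/2.7+165-.3,z)
print("tube scene",S(602,48,142)[:2],"bolt scene",S(491,51,66)[:2])
k=.64
T=[ray("top",x*k-.2,y*k-.2,35)[:2] for x,y in((553,237),(656,246),(648,341),(547,332))];print("tray",T,np.mean(T,0))
e=T[1]-T[0];print("size",np.linalg.norm(e),np.linalg.norm(T[3]-T[0]))
E
```

```text
corners [609.0366881   72.46646291] [416.30578544  33.40295343] [434.74863754 -63.0204427 ] [629.50617306 -26.37161006] len 196.64983756835883 198.17576687543382 w 100.93544710451805 98.17133041705259
yaw 11.055873256141545 centre [522.39932103   4.11934089]
bolt [453.1 -10.1]
tube [582.6  16.9]
tipL [640.2  51.7]
tipR [644.    1.5]
spacings 31.71627299202833 18.133735367913577
gauge [659.21214874  33.87587201]
tube scene [583.28046897  18.83438495] bolt scene [453.40659814 -14.2343304 ]
tray [array([ 590.72913801, -261.9818249 ]), array([ 571.09941415, -431.25590675]), array([ 415.11182126, -408.37106568]), array([ 433.94411672, -244.61242204])] [ 502.72112254 -336.55530484]
size 170.40845297158998 157.74422035999476
```

```bash
cat >> h.py <<'E'
from scipy.spatial.transform import Rotation as Ro
def go(p,yaw):
    "print shift (m) and turn (rad) in tool axes to TCP p, stand yaw (tool y = stand y, pointing down)"
    s=bot.observe(); R=s["ee_rot"]; c,n=np.cos(np.radians(yaw)),np.sin(np.radians(yaw))
    G=np.array([[-c,-n,0],[-n,c,0],[0,0,-1]])
    print("t %.2f"%s["time_s"],"tcp",np.round(s["eef_pos"],1),"F",np.round(s["contact_force"],1),"open %.3f"%s["opening"],"grip %.1f"%s["grip_force"])
    print("row",np.round(R.T@(np.array(p)-s["eef_pos"])/1000,4),np.round(Ro.from_matrix(R.T@G).as_rotvec(),4))
E
python3 -c "
from h import *
go([583,18,230],11.7)"
python3 -m creep '-.553 -.488 0 0 0 -.5;-.553 -.488 0 0 0 -.5;-.553 -.488 0 0 0 -.5;-.553 -.488 0 0 0 -.5;-.553 -.488 0 0 0 -.5;-.553 -.488 0 0 0 -.5;-.553 -.488 0 0 0 -.5;-.553 -.488 0 0 0 -.5' -1
python3 -c "
from h import *
go([583,18,230],11.7)"
```

```text
t 0.10 tcp [196.1 645.7 230.6] F [0.  0.4 0.4] open 0.998 grip 0.0
row [-0.5526 -0.4882  0.0011] [-1.00e-03 -3.00e-04 -4.99e-01]
time_s: 0.77
eef_pos: [371.2, 361.1, 231.2]
ee_rot: [[-0.979, -0.204, 0.0], [-0.204, 0.979, -0.0], [-0.0, -0.0, -1.0]]
contact_force: [1.6, 0.7, 1.1]
opening: 1.006
grip_force: 0.0
t 0.77 tcp [371.2 361.1 231.2] F [1.6 0.7 1.1] open 1.006 grip 0.0
row [-0.1373 -0.3792  0.0012] [-0.      0.      0.0014]
```

```bash

python3 -m creep '-.137 -.379 0 0 0 0;-.137 -.379 0 0 0 0;-.137 -.379 0 0 0 0;-.137 -.379 0 0 0 0;-.137 -.379 0 0 0 0;-.137 -.379 0 0 0 0;-.137 -.379 0 0 0 0;-.137 -.379 0 0 0 0' >/dev/null
python3 -c "
from h import *
go([583,18,230],11.7)"
```

```text
t 1.43 tcp [546.1  77.1 231.2] F [-0.4  0.   0.1] open 1.004 grip 0.0
row [-0.0241 -0.0653  0.0012] [ 0.     -0.      0.0008]
```

```bash

python3 -m creep '-.024 -.065 0 0 0 0;-.024 -.065 0 0 0 0;-.024 -.065 0 0 0 0;-.024 -.065 0 0 0 0;-.024 -.065 0 0 0 0' >/dev/null
python3 - <<'E'
from h import *
go([583,18,85],11.7)
a=viewer.read_camera("top")[100:240,180:320,::-1];b=viewer.read_camera("scene")[120:260,180:320,::-1]
cv2.imwrite("pics/c2.png",cv2.resize(np.hstack([a,b]),(800,400),interpolation=cv2.INTER_CUBIC))
E
```

```text
t 1.85 tcp [582.   20.7 231. ] F [ 0.1  0.6 -0.7] open 1.002 grip 0.0
row [-0.0005 -0.0029  0.146 ] [ 0.0004 -0.0006  0.0008]
```

View pics/c2.png

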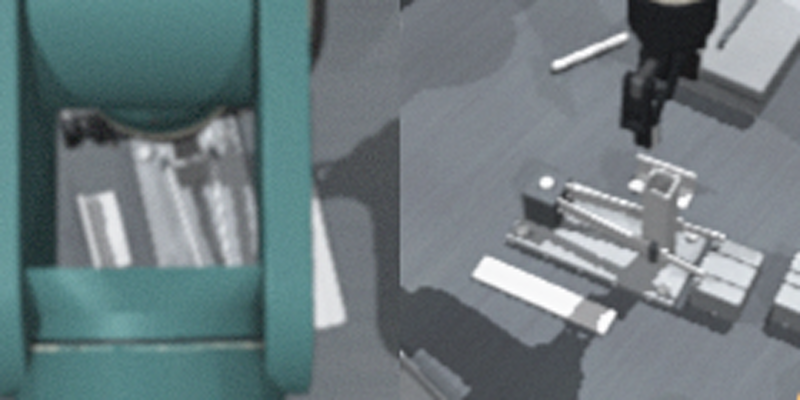

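The scene view shows the open gripper hanging in line above the tube, which tops out at about (662,185). Descending.

```bash

python3 -m creep '0 -.002 .04 0 0 0;0 -.002 .075 0 0 0;0 -.002 .11 0 0 0;0 -.002 .135 0 0 0;0 -.002 .146 0 0 0;0 -.002 .146 0 0 0' 
python3 -m creep '0 0 0 0 0 0;0 0 0 0 0 0;0 0 0 0 0 0;0 0 0 0 0 0;0 0 0 0 0 0;0 0 0 0 0 0;0 0 0 0 0 0;0 0 0 0 0 0' 1 40
python3 -m creep '0 0 0 0 0 0;0 0 0 0 0 0;0 0 0 0 0 0' 1 40
```

```text
time_s: 2.45
eef_pos: [581.4, 19.3, 83.1]
ee_rot: [[-0.979, -0.205, -0.003], [-0.205, 0.979, 0.0], [0.003, 0.001, -1.0]]
contact_force: [-0.7, 0.1, -0.8]
opening: 1.0
grip_force: 0.0
time_s: 3.12
eef_pos: [583.1, 18.6, 86.4]
ee_rot: [[-0.979, -0.204, 0.001], [-0.204, 0.979, 0.0], [-0.001, 0.0, -1.0]]
contact_force: [-1.2, 0.9, 6.0]
opening: 0.324
grip_force: 45.5
time_s: 3.37
eef_pos: [583.1, 18.6, 86.4]
ee_rot: [[-0.979, -0.204, 0.001], [-0.204, 0.979, 0.0], [-0.001, 0.0, -1.0]]
contact_force: [-1.5, 1.4, 6.5]
opening: 0.32
grip_force: 45.5
```

Gripped: 0.32 × 85 ≈ 27 mm, which matches the 28 mm tube. Lifting.

```bash

python3 -m creep '0 0 -.02 0 0 0;0 0 -.05 0 0 0;0 0 -.08 0 0 0;0 0 -.1 0 0 0;0 0 -.105 0 0 0;0 0 -.105 0 0 0' 1 60
python3 -c "
from h import *
go([503,-337,190],11.7)"
```

```text
time_s: 3.87
eef_pos: [583.1, 18.4, 191.5]
ee_rot: [[-0.979, -0.204, 0.002], [-0.204, 0.979, -0.0], [-0.002, -0.001, -1.0]]
contact_force: [0.4, -0.1, -3.6]
opening: 0.322
grip_force: 59.2
t 3.87 tcp [583.1  18.4 191.5] F [ 0.4 -0.1 -3.6] open 0.322 grip 59.2
row [ 0.1509 -0.3317  0.0013] [-0.0005  0.0021  0.0009]
```

```bash

python3 -m creep '.008 -.017 0 0 0 0;.02 -.044 0 0 0 0;.034 -.075 0 0 0 0;.048 -.106 0 0 0 0;.062 -.137 0 0 0 0;.076 -.168 0 0 0 0;.09 -.198 0 0 0 0;.105 -.23 0 0 0 0' >/dev/null
python3 -m creep '.014 -.03 0 0 0 0;.026 -.057 0 0 0 0;.036 -.08 0 0 0 0;.043 -.095 0 0 0 0;.046 -.102 0 0 0 0;.046 -.102 0 0 0 0;.046 -.102 0 0 0 0;.046 -.102 0 0 0 0' >/dev/null
python3 - <<'E'
from h import *
go([503,-337,79],11.7)
b=viewer.read_camera("scene")[150:350,80:280,::-1]
cv2.imwrite("pics/c3.png",cv2.resize(b,(600,600),interpolation=cv2.INTER_CUBIC))
E
```

```text
t 5.20 tcp [ 502.7 -336.3  189.6] F [ 0.1  0.5 -2.6] open 0.322 grip 58.9
row [-0.0002 -0.0009  0.1106] [ 0.0009 -0.0004  0.0017]
```

View pics/c3.png

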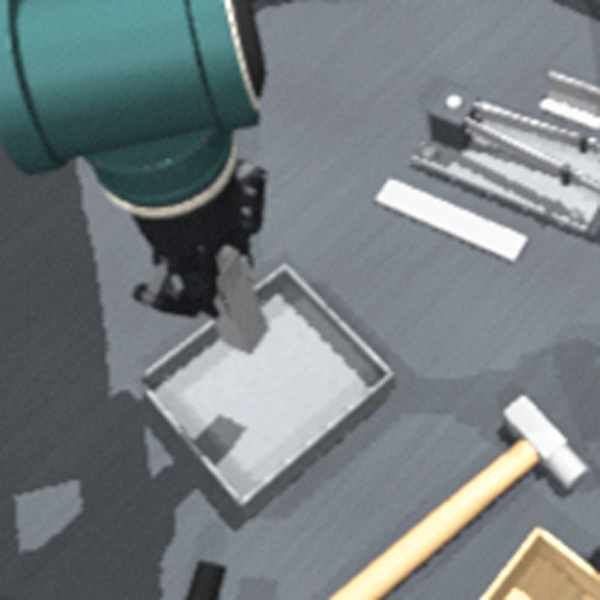

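The tube hangs upright in the grip, lower end at (240,345), over the tray centre at (268,385). Lowering.

```bash

python3 -m creep '0 0 .03 0 0 0;0 0 .06 0 0 0;0 0 .085 0 0 0;0 0 .1 0 0 0;0 0 .106 0 0 0;0 0 .106 0 0 0;0 0 .106 0 0 0' 
python3 -m creep '0 0 .002 0 0 0;0 0 .004 0 0 0;0 0 .005 0 0 0;0 0 .005 0 0 0' 
```

```text
time_s: 5.83
eef_pos: [503.0, -337.1, 85.3]
ee_rot: [[-0.979, -0.204, 0.001], [-0.204, 0.979, -0.0], [-0.001, -0.001, -1.0]]
contact_force: [0.1, -0.2, -2.9]
opening: 0.321
grip_force: 59.1
time_s: 6.17
eef_pos: [502.6, -337.3, 79.5]
ee_rot: [[-0.979, -0.204, 0.0], [-0.204, 0.979, -0.0], [-0.0, -0.0, -1.0]]
contact_force: [-0.0, -0.2, -3.0]
opening: 0.318
grip_force: 59.1
```

```bash

python3 -m creep '0 0 .001 0 0 0;0 0 .0015 0 0 0;0 0 .002 0 0 0;0 0 .002 0 0 0' | grep -E "eef_pos|contact"
```

```text
eef_pos: [502.8, -337.5, 78.4]
contact_force: [-2.2, 1.2, 7.9]
```

Floor contact (force went from -3 to +8 N). Releasing.

```bash

python3 -m creep '0 0 0 0 0 0;0 0 0 0 0 0;0 0 0 0 0 0;0 0 0 0 0 0;0 0 0 0 0 0;0 0 0 0 0 0;0 0 0 0 0 0' -1 20 | grep -E "open|contact"
python3 -m creep '0 0 -.02 0 0 0;0 0 -.05 0 0 0;0 0 -.085 0 0 0;0 0 -.115 0 0 0;0 0 -.13 0 0 0;0 0 -.13 0 0 0' 
python3 - <<'E'
from h import *
go([583,18,200],11.7)
b=viewer.read_camera("scene")[150:350,80:280,::-1]
cv2.imwrite("pics/c4.png",cv2.resize(b,(600,600),interpolation=cv2.INTER_CUBIC))
E
```

```text
contact_force: [-0.1, 0.1, -0.3]
opening: 1.003
time_s: 7.58
eef_pos: [503.4, -337.9, 211.4]
ee_rot: [[-0.979, -0.204, 0.004], [-0.204, 0.979, -0.003], [-0.004, -0.004, -1.0]]
contact_force: [-0.1, -0.2, 0.1]
opening: 1.001
grip_force: 0.0
t 7.58 tcp [ 503.4 -337.9  211.4] F [-0.1 -0.2  0.1] open 1.001 grip 0.0
row [-0.1504  0.3323  0.0106] [-0.004   0.0036  0.0011]
```

View pics/c4.png

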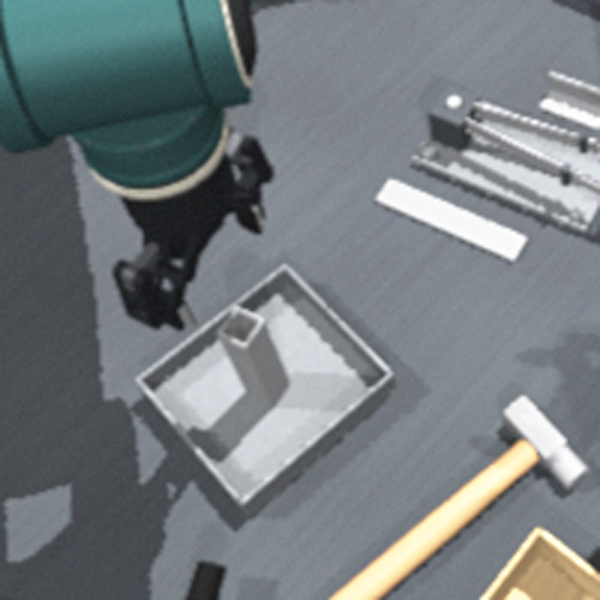

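The tube stands free in the tray, base at (265,390). Now I look at the unobstructed tweezers to locate the grip pads.

```bash
python3 - <<'E'
from h import *
a=viewer.read_camera("top");b=viewer.read_camera("scene")
cv2.imwrite("pics/top5.png",a[:,:,::-1]);cv2.imwrite("pics/scene5.png",b[:,:,::-1])
A=cv2.resize(a[110:210,210:290,::-1],(400,500),interpolation=cv2.INTER_CUBIC)
B=cv2.resize(b[165:245,215:295,::-1],(400,400),interpolation=cv2.INTER_CUBIC)
C=np.zeros((500,800,3),np.uint8);C[:,:400]=A;C[:400,400:]=B
cv2.imwrite("pics/c5.png",C)
E
```

```text
(no output)
```

View pics/c5.png

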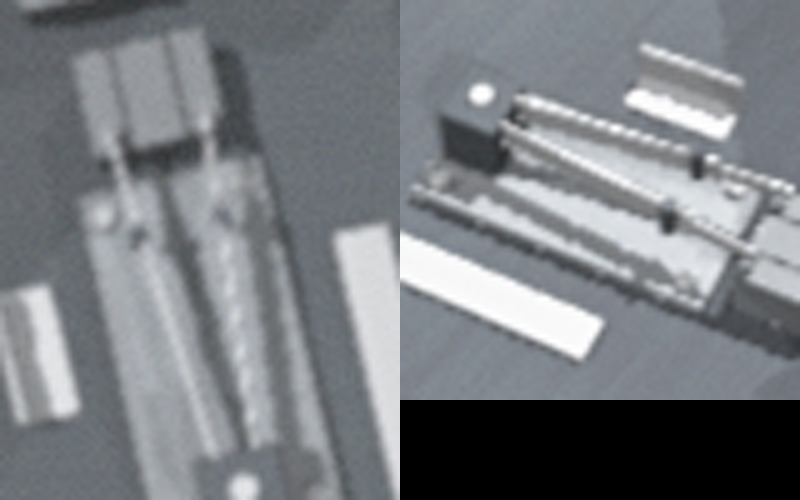

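Pads are the dark ribs: at (137,235) and (225,213) in the top crop, and at (697,158) and (668,206) (upper ends) in the scene crop. Tips are at about (110,137) and (207,117).

```bash
python3 - <<'E'
from h import *
P=lambda x,y,z:ray("top",x/5+210-.4,y/5+110-.4,z)[:2]
S=lambda x,y,z:ray("scene",(x-400)/5+215-.4,y/5+165-.4,z)[:2]
pl,pr=P(137,235,61),P(225,213,61); sl,sr=S(697,157,63),S(668,205,63)
print("top",pl,pr,(pl+pr)/2,np.linalg.norm(pl-pr),np.degrees(np.arctan2(pl[0]-pr[0],pl[1]-pr[1])))
print("scene",sl,sr,(sl+sr)/2,np.linalg.norm(sl-sr),np.degrees(np.arctan2(sl[0]-sr[0],sl[1]-sr[1])))
tl,tr=P(110,137,56),P(207,117,56);b=P(243,487,66);print("tips",tl,tr,np.linalg.norm(tl-tr),"bolt",b)
d=(pl+pr)/2-b;print(np.hypot(*d),np.degrees(np.arctan2(d[1],d[0])))
d=(tl+tr)/2-b;print(np.hypot(*d),np.degrees(np.arctan2(d[1],d[0])))
go([583,18,200],11.7)
E
```

```text
top [581.34398005  39.69107545] [591.37439734  -5.03952476] [586.3591887   17.32577534] 45.84142085608496 -12.638963727340014
scene [584.71351354  31.88307235] [591.99940854  -6.51695928] [588.35646104  12.68305654] 39.08512115025844 -10.74340562603156
tips [632.98744588  52.63685778] [641.98745295   2.89160658] 50.55284507021057 bolt [452.860763  -10.4627977]
136.35994446692862 11.758581531117555
188.54261892064196 11.69782211521717
t 7.73 tcp [ 502.2 -337.1  205.8] F [ 0.5 -1.1 -0.7] open 1.002 grip 0.0
row [-0.1514  0.3312  0.006 ] [ 0.0012 -0.0011  0.001 ]
```

```bash

python3 -m creep '-.014 .031 0 0 0 0;-.029 .064 0 0 0 0;-.045 .098 0 0 0 0;-.06 .132 0 0 0 0;-.075 .165 0 0 0 0;-.09 .198 0 0 0 0;-.105 .23 0 0 0 0;-.119 .26 0 0 0 0' >/dev/null
python3 -m creep '-.014 .03 .003 0 0 0;-.024 .053 .006 0 0 0;-.031 .067 .006 0 0 0;-.034 .072 .006 0 0 0;-.034 .072 .006 0 0 0;-.034 .072 .006 0 0 0;-.034 .072 .006 0 0 0' >/dev/null
python3 -c "
from h import *
go([586,18,29],11.7)"
```

```text
t 8.98 tcp [584.4  18.  200.8] F [-0.3  0.4  0.3] open 1.003 grip 0.0
row [-0.0017 -0.0003  0.1718] [-0.0001 -0.0007  0.0002]
```

```bash

python3 -m creep '-.001 0 .03 0 0 0;-.001 0 .065 0 0 0;-.001 0 .1 0 0 0;-.001 0 .13 0 0 0;-.001 0 .155 0 0 0;-.001 0 .168 0 0 0;-.001 0 .171 0 0 0;-.001 0 .171 0 0 0' 
python3 -m creep '0 0 0 0 0 0;0 0 0 0 0 0;0 0 0 0 0 0;0 0 0 0 0 0;0 0 0 0 0 0;0 0 0 0 0 0;0 0 0 0 0 0;0 0 0 0 0 0' -.2 20 | grep -E "eef_pos|contact|open|grip"
```

```text
time_s: 9.65
eef_pos: [585.6, 18.5, 30.3]
ee_rot: [[-0.979, -0.203, -0.001], [-0.203, 0.979, -0.0], [0.001, 0.0, -1.0]]
contact_force: [0.6, -0.8, 0.3]
opening: 1.002
grip_force: 0.0
eef_pos: [585.8, 19.0, 30.5]
contact_force: [1.3, -4.2, 2.4]
opening: 0.595
grip_force: 2.0
```

Net side force of -4 N: the gripper sits about 2 mm too far left. I shift it and close gradually to the predicted 41.7 mm over the pads (opening about 0.49).

```bash

python3 -m creep '0 -.001 0 0 0 0;0 -.002 0 0 0 0;0 -.002 0 0 0 0;0 -.002 0 0 0 0' -.1 20 | grep -E "eef_pos|contact|open|grip"
python3 -m creep '0 0 0 0 0 0;0 0 0 0 0 0;0 0 0 0 0 0;0 0 0 0 0 0;0 0 0 0 0 0;0 0 0 0 0 0;0 0 0 0 0 0;0 0 0 0 0 0' 0 20 | grep -E "eef_pos|contact|open|grip"
python3 - <<'E'
from h import *
a=viewer.read_camera("top");b=viewer.read_camera("scene")
A=cv2.resize(a[110:170,210:290,::-1],(400,300),interpolation=cv2.INTER_CUBIC)
B=cv2.resize(b[180:240,270:350,::-1],(400,300),interpolation=cv2.INTER_CUBIC)
cv2.imwrite("pics/c6.png",np.hstack([A,B]))
E
```

```text
eef_pos: [586.1, 17.2, 30.3]
contact_force: [1.0, -2.4, 4.4]
opening: 0.548
grip_force: 3.0
eef_pos: [586.2, 17.2, 30.5]
contact_force: [1.1, -2.6, 4.2]
opening: 0.5
grip_force: 4.8
```

View pics/c6.png

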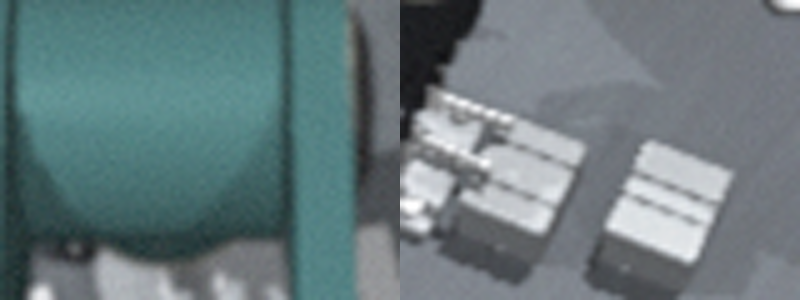

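In the scene crop the two leaf tips end at about (511,122) and (488,174), over the wide-line block; the top view is hidden by the arm. I measure the spacing.

```bash
python3 - <<'E'
from h import *
S=lambda x,y,z:ray("scene",(x-400)/5+270-.4,y/5+180-.4,z)[:2]
n=np.array([-np.sin(np.radians(11.7)),np.cos(np.radians(11.7))])
for z in(50,56): 
    l,r=S(511,123,z),S(488,174,z); print(z,l,r,"lateral",(l-r)@n,"gap~",(l-r)@n-3)
print("lines",(S(525,128,38)-S(575,0,38))@n*0,(S(582,167,38)-S(553,199,38))@n)
print("pad width",bot.observe()["opening"]*85, "gap pred",48-1.46*(54-bot.observe()["opening"]*85))
go([586,17,30],11.7)
E
```

```text
50 [639.52407992  48.20128458] [649.78517772  10.17569431] lateral 39.31634565283258 gap~ 36.31634565283258
56 [641.54941979  44.60179901] [651.74678597   6.81238544] lateral 39.072152076956215 gap~ 36.072152076956215
lines -0.0 28.4450057725765
pad width 42.722341045627566 gap pred 31.534617926616246
t 11.42 tcp [586.2  17.2  30.5] F [ 0.9 -1.6  5.5] open 0.503 grip 4.8
row [ 0.0002 -0.0002  0.0005] [0.     0.0003 0.001 ]
```

The camera gives about 36 mm, the opening 31.5, and the grip force 32.4. I compare with the free state (48 mm) at higher zoom to settle this.

```bash
python3 - <<'E'
from h import *
f=cv2.imread("pics/scene5.png")
b=np.mean([viewer.read_camera("scene")[:,:,::-1].astype(float) for _ in range(4)],0).astype(np.uint8)
cv2.imwrite("pics/scene6.png",b)
c=lambda i:cv2.resize(i[190:235,270:310],(400,450),interpolation=cv2.INTER_CUBIC)
cv2.imwrite("pics/c7.png",np.hstack([c(f),c(b)]))
E
```

```text
(no output)
```

View pics/c7.png

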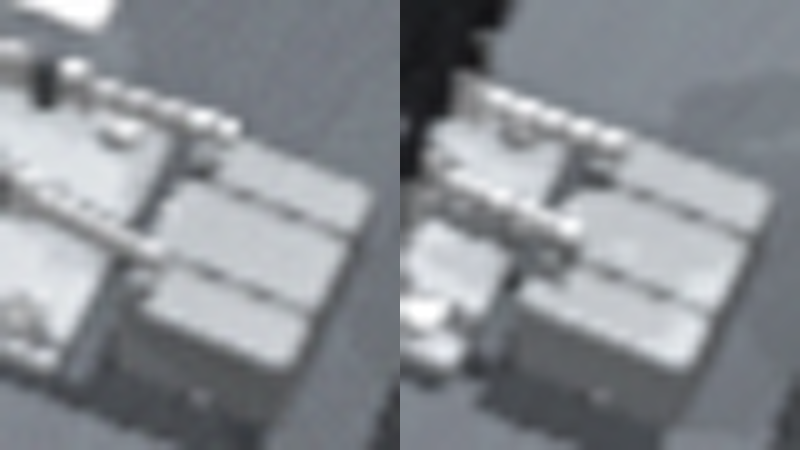

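Free tips are at (237,127)/(158,255), 150 px apart for 51 mm. Squeezed they are at (225,140)/(177,228), 100 px apart, so 34 − 3 = 31 mm gap, agreeing with the opening and force. A small trim to 30 mm and 1 mm more centring.

```bash

python3 -m creep '0 -.0005 0 0 0 0;0 -.001 0 0 0 0;0 -.001 0 0 0 0;0 -.001 0 0 0 0;0 -.001 0 0 0 0;0 -.001 0 0 0 0;0 -.001 0 0 0 0;0 -.001 0 0 0 0' .02 20
python3 -m creep '0 0 0 0 0 0;0 0 0 0 0 0;0 0 0 0 0 0;0 0 0 0 0 0' .02 20 | grep -E "eef_pos|contact|open|grip"
python3 - <<'E'
from h import *
b=viewer.read_camera("scene")[:,:,::-1]
c=lambda i:cv2.resize(i[190:235,270:310],(400,450),interpolation=cv2.INTER_CUBIC)
d=cv2.resize(b[200:320,80:200],(400,450),interpolation=cv2.INTER_CUBIC)
cv2.imwrite("pics/c8.png",np.hstack([c(b),d]))
E
```

```text
time_s: 12.28
eef_pos: [586.4, 16.4, 30.6]
ee_rot: [[-0.979, -0.204, 0.0], [-0.204, 0.979, 0.0], [-0.0, 0.0, -1.0]]
contact_force: [1.1, -0.4, 5.5]
opening: 0.493
grip_force: 5.2
eef_pos: [586.4, 16.4, 30.6]
contact_force: [1.0, -0.5, 6.2]
opening: 0.489
grip_force: 5.2
```

View pics/c8.png

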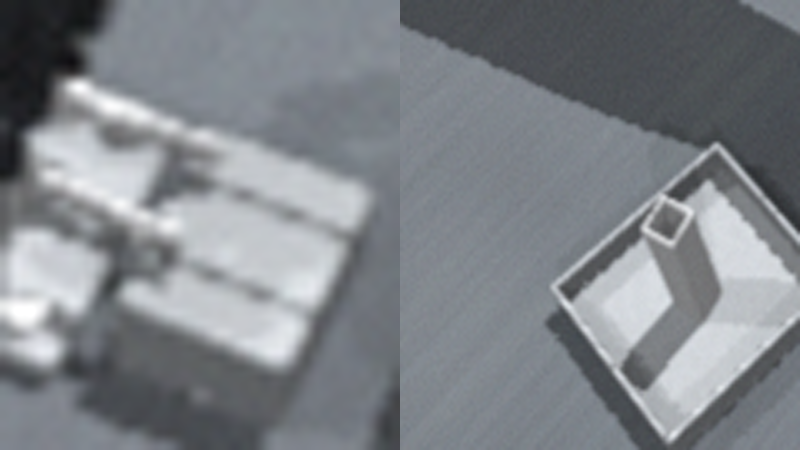

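Tips are at about (220,143)/(175,230), 98 px apart, so a gap of roughly 30 mm. Opening gives 29.8 mm and force 31 mm, pads are balanced at about 5 N each, and the tube still stands in the tray. Handing in.

```bash
python3 -c "
from workcell import workorder
print(workorder.close_job())"
```

```text
the job is handed in; nothing more can be done
None
```

The job is handed in (no verdict was returned): the tube offcut stands in the tray, and the gripper is holding the tweezers at a tip gap of about 30 mm (estimates 29.8 to 31 mm), matching the 30 mm gauge under the tips, with about 5 N on each grip pad.

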